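Load the jar stand and level it

ROBOT

A 7-joint arm with a two-finger parallel gripper is mounted at the origin on the work surface. World frame = base frame: x ahead of the robot, y to its left, z up, the work surface at z = 0. Lengths are in m, angles in rad, forces in N, time in s.
With the tool pointing down it reaches from about 0.4 to 0.875 m from the base axis. Payload 19.3 kg.
Tool frame: the origin (TCP) lies midway between the tips of the shut fingers; the grasp point (between the pads) lies 19 mm behind it (bot.pinch_z is the distance from the TCP to the grasp point, in m); z points along the fingers, y is the direction in which the jaws open and shut (so a half turn about z gives the same grasp; the last joint's range is limited). The gripper opens to 85 mm and grips with 20 to 120 N. Pads are 22 mm wide; open, the fingers measure 114 mm over their backs; the gripper's body (76 mm by 85 mm) begins 54 mm behind the grasp point. The pads swing forward as they close: fully open they stand 13 mm farther back than shut.
Start: joints at [-1.365, 0.521, -0.036, 1.599, 0.021, 1.021, -0.113], TCP at [0.17, 0.601, 0.231] pointing down, gripper open.
Joint ranges: [-2.91, 2.91], [-0.3, 2.13], [-1.5, 1.42], [0.17, 2.43], [-1.26, 4.41], [0.16, 1.93], [-2.52, 2.52]. Speed limits (rad/s): [1.89, 1.89, 2.39, 2.39, 3.01, 3.01, 3.01].

INTERFACE

Orientations are given as [roll, pitch, yaw] about the fixed x, y, z axes, in that order (R = Rz(yaw) Ry(pitch) Rx(roll)).
In Python, from workcell import bot gives the robot as it stands. The module is installed in compiled form; this text tells all that it offers.
- The arm moves only by the tool move_arm, never from a script. Its argument "moves" is text: rows parted by semicolons, each of 4 numbers parted by spaces: the shift along the tool's x, y, z in mm, then the turn about the tool's z in rad. In form: dx dy dz yaw; .... A call has exactly 10 rows; each row is the pose to reach, as a shift and turn from the pose commanded when the call began, along the tool's axes at that moment; what a row does not reach only later rows make up. A row lasts 1/12 s, in which the tool goes at most 41.7 mm and 7.16 degrees, less where a joint would pass 70% of its speed; a pose out of reach is approached as far as the arm can. A call with a gripper value outside its range is refused whole. "grip" is the opening, from 0 (shut) to 1 (fully open), set as the call begins (left out, the last holds). The fingers move at their own pace and stop on an object; "grip_force" is the grip in N (left out, the last holds). Time passes only in rows, so rows that repeat a pose let the fingers close, or fill a call up. It gives the time, the measured TCP pose, the force and the opening at its end, in the units of the state.
- bot.observe(): the state, without advancing time (a new reading comes with each control period).
- bot.grab_frame(name): name is "scene" or "top" or "wrist"; returns a dict with "frame" (420x560x3 uint8, red, green, blue), "z_map" (420x560 float32, m along the optical axis (not along the pixel's ray), 0 where there is no reading), "K" (3x3 intrinsics, pixels), "eye" and "attitude" of the camera in the world. Camera axes: x right, y up, looking along -z (the intrinsics and any distortion apply to the point x, -y, -z); pixel columns grow to the right and rows downward; lengths in m; the calibration is good to about 2 mm. A picture is of the moment at which its call begins.
- bot.job_done(): hands the job in, once; it reports no verdict.
Trained networks look in a picture, given as the dict that the camera call returned (one of the last four; its "shot" number tells which), for a name from the list of things; names that differ only in an ending like _2 or _b are one class to them, and where a whole thing is asked for, a point or a joint stands for the part that bears it (a point fixed in the world has none). Each returns a list of dicts, best first, with "conf" (0 to 1); they miss things now and then, are a little off and sometimes report something else, mostly with a low value. They report only what shows in the picture. A call takes as long as a camera call. They do not tell look-alikes from the thing itself.
- bot.search_frame(picture, label): "at" ([column, row] in pixels, amid what is visible of it).
- bot.pinpoint(picture, label): "at" ([column, row] in pixels: a listed point, or the origin of a listed thing).
The state is a dict: "clock": time; "qpos": joint angles; "qd": joint speeds; "joint_efforts": joint torques, N m; "position": TCP position; "tool_rot": TCP orientation; "force": force on the tool from outside, world axes, zero at the start; "moment": the same for the moment, N m; "grip_width": finger opening in m.
Only numpy, scipy, OpenCV 4.12 (cv2) and the standard library are available. Lean on these libraries where they do the work, as an engineer would, in place of code of your own. Each camera call takes 0.05 s, during which the arm holds its last target. There are 200 camera calls.

TASK

Stand the two spice jars upright in the jar stand's crate, each in a cell of its own, then set the yellow spirit level lengthwise on the open ledge in front of the crate and let go of it. Next turn the black knob of the stand's levelling foot (clockwise raises the sagging end) until the bubble stands between the two black lines. Finish holding the level pressed straight down on the ledge with about a kilo's push (10 N), the bubble still between its lines, and keep pressing: do not lift off at the end, and do not shove the cup, tin, copper pot or oil bottle about.

Things in the scene. Friction and masses are not known exactly. Their poses are not given: they have to be found in the camera images.
- jar_a: amber glass spice jar with a steel lid, 50 mm diameter, 88 mm tall, 0.15 to 0.3 kg; stands on the worktop; origin at the centre of its underside, z up
- jar_b: green glass spice jar with a brass lid, same size and mass range as jar_a; origin at the centre of its underside, z up
- level: yellow spirit level with black ends, 220 mm long (its x), 24 mm wide (its y), 43 mm high (its z), 0.3 kg, lying on the worktop right way up, vial on top; origin at the centre of its underside. On the middle of the top is a green vial 56 mm long and 7 mm proud of the top, with two black lines; the top is free for pressing from 40 to 100 mm either side of the middle
- bubble (a joint): where the pale bubble stands in the vial, 0 = middle, + towards the level's own +x; 0.01 is 1.2 mm. The bubble, 15 mm long, is between the black lines within +-0.0208 (2.5 mm) and stops at +-0.133 (16 mm). It goes to the higher end: 0.45 mm for each milliradian of tilt (+ when the +x end is up), and takes about 2 s to settle after a move
- shelf: wooden board of the jar stand, 235 mm deep (x, away from the robot), 320 mm wide (y), 18 mm thick, top about 68 mm above the worktop; dark red crate fixed along its far side. It tilts about a hinge along x; its origin is on that hinge, at the +y end, 110 mm from the front edge, at the top face (10 mm in from the end). At the start its -y end sags by 0.014 to 0.036 rad
- cell0 (a point): middle of the floor of the crate's cell nearest the hinge (+y); each cell is 64 mm square inside, walls 36 mm high, 70 mm apart centre to centre in a row along the shelf's y, axes as the shelf
- cell1 (a point): middle of the floor of the crate's middle cell
- cell2 (a point): middle of the floor of the crate's cell nearest the knob (-y)
- ledge (a point): point on the board's top on the open ledge between crate and front edge, where the middle of the level goes, its length along the shelf's y (either way round); the ledge is 152 mm deep; this point lies 45 mm from the front edge and 107 mm from the crate, far enough for the gripper to clear the jars (anywhere on the ledge will do); axes as the shelf
- foot_grip (a point): point on the axis of the levelling foot's round black knob, 14 mm below its top: the height to grip; the knob is 40 mm in diameter and 36 mm tall, upright on an ear at the front of the shelf's -y end, its underside 12 mm above the board's top
- foot (a joint): turn of the knob in rad, grows clockwise seen from above, stays where left, stops at 2.2; starts at 0 to 0.15. Each rad raises the -y end of the shelf by 0.025 rad (so moves the bubble by 11.25 mm, 0.094 in joint bubble); the stand comes level at 0.7 to 1.45, the right amount differs each time; it takes 0.25 to 0.3 N m, so grip it firmly (35 N)
- mug: pink cup, 72 mm across, 80 mm tall, loose bystander; origin at the centre of its underside
- tin: tin can with red label, 60 mm across, 85 mm tall, loose bystander; origin at the centre of its underside
- copper_pot: small copper pot, 90 mm across, 60 mm tall, loose bystander; origin under its centre
- oil: amber oil bottle, 64 mm across, 210 mm tall, loose bystander; origin under its centre
There are look-alikes about, which are no part of the job. Of the things that look like the jar_b, the smaller one is meant.

How it is judged:
On the way, in this order (a step that is already met when the one before it is completed fails the run):
1. both jars stand upright in crate cells of their own, let go (((horizontal distance between jar_a and cell0 below 0.012 m and z of jar_a in the frame of cell0 between -0.006 and 0.006 m) or (horizontal distance between jar_a and cell1 below 0.012 m and z of jar_a in the frame of cell1 between -0.006 and 0.006 m) or (horizontal distance between jar_a and cell2 below 0.012 m and z of jar_a in the frame of cell2 between -0.006 and 0.006 m)) and angle between each of jar_a, jar_b's own z axis and vertical below 0.12 rad and ((horizontal distance between jar_b and cell0 below 0.012 m and z of jar_b in the frame of cell0 between -0.006 and 0.006 m) or (horizontal distance between jar_b and cell1 below 0.012 m and z of jar_b in the frame of cell1 between -0.006 and 0.006 m) or (horizontal distance between jar_b and cell2 below 0.012 m and z of jar_b in the frame of cell2 between -0.006 and 0.006 m)) and contact force between the fingers and jar_a below 0.1 N and contact force between the fingers and jar_b below 0.1 N), for 0.2 s.
2. the level lies lengthwise on the ledge, let go, the jars still in their cells (((horizontal distance between jar_a and cell0 below 0.012 m and z of jar_a in the frame of cell0 between -0.006 and 0.006 m) or (horizontal distance between jar_a and cell1 below 0.012 m and z of jar_a in the frame of cell1 between -0.006 and 0.006 m) or (horizontal distance between jar_a and cell2 below 0.012 m and z of jar_a in the frame of cell2 between -0.006 and 0.006 m)) and angle between each of jar_a, jar_b's own z axis and vertical below 0.12 rad and ((horizontal distance between jar_b and cell0 below 0.012 m and z of jar_b in the frame of cell0 between -0.006 and 0.006 m) or (horizontal distance between jar_b and cell1 below 0.012 m and z of jar_b in the frame of cell1 between -0.006 and 0.006 m) or (horizontal distance between jar_b and cell2 below 0.012 m and z of jar_b in the frame of cell2 between -0.006 and 0.006 m)) and x of level in the frame of ledge between -0.035 and 0.085 m and y of level in the frame of ledge between -0.05 and 0.045 m and z of level in the frame of ledge between -0.005 and 0.006 m and angle between the x axis of level and the y axis of ledge, either way round below 0.2 rad and contact force between level and shelf above 1 N and contact force between the fingers and level below 0.1 N), for 0.2 s.
3. the knob has been turned until the shelf is level and the bubble stands between the lines, the level still lying on the ledge (((horizontal distance between jar_a and cell0 below 0.012 m and z of jar_a in the frame of cell0 between -0.006 and 0.006 m) or (horizontal distance between jar_a and cell1 below 0.012 m and z of jar_a in the frame of cell1 between -0.006 and 0.006 m) or (horizontal distance between jar_a and cell2 below 0.012 m and z of jar_a in the frame of cell2 between -0.006 and 0.006 m)) and angle between each of jar_a, jar_b's own z axis and vertical below 0.12 rad and ((horizontal distance between jar_b and cell0 below 0.012 m and z of jar_b in the frame of cell0 between -0.006 and 0.006 m) or (horizontal distance between jar_b and cell1 below 0.012 m and z of jar_b in the frame of cell1 between -0.006 and 0.006 m) or (horizontal distance between jar_b and cell2 below 0.012 m and z of jar_b in the frame of cell2 between -0.006 and 0.006 m)) and x of level in the frame of ledge between -0.035 and 0.085 m and y of level in the frame of ledge between -0.05 and 0.045 m and z of level in the frame of ledge between -0.005 and 0.006 m and angle between the x axis of level and the y axis of ledge, either way round below 0.2 rad and contact force between level and shelf above 1 N and value of joint bubble between -0.0208 and 0.0208 rad and angle between shelf's own z axis and vertical below 0.007 rad), for 0.4 s.
At the end, for the whole second after the job is handed in: Jars upright in own cells (12 mm of its middle, on its floor); level flat on the ledge, lengthwise within 0.2 rad, anywhere on it (45 mm along); bubble within 2.5 mm, shelf within 0.007 rad of level; fingers press the level, alone, so it bears on the shelf with 5.5 to 35 N (own weight: 3 N) (all of step 3 and contact force between level and shelf between 5.5 and 35 N and contact force between the fingers and level above 2 N and contact force between the arm and shelf below 0.5 N and linear speed of level below 0.02 m/s); the arm keeps its last pose, push and grip.
It fails at once if one of the bystanders (mug, tin, copper_pot, oil) is shoved more than 50 mm or knocked over (distance of any of mug, tin, copper_pot, oil from where it was at the start of the episode above 0.05 m or angle between any of mug, tin, copper_pot, oil's own z axis and vertical above 0.5 rad).
It also fails if it takes over 72 s, if anything falls off the work surface, if the arm or the gripper's body presses on something with over 40 N, if the wrist force passes 120 N, or if a joint passes its speed limit or range.

## Working session

There is one attempt and no reset: what is moved stays moved. The work goes in short steps, Python scripts to look and compute and a tool call to move; the robot and the scene stay as the last step left them, time stands still between calls to the robot, and variables do not carry over. Pictures are saved under pics/ and viewed, about 8 in all and at most 12, crops included, and the job is handed in when it is done.

Besides the shell and the picture viewer there is one more tool, called as a command line: name --argument value ..., lists and objects as JSON in quotes. move_arm: Moves the arm, as the interface text tells. Its arguments: {"type":"object","properties":{"moves":{"type":"string"},"grip":{"type":"number"},"grip_force":{"type":"number"}},"required":["moves"]}

```bash
mkdir -p pics; cat > h.py <<'E'
import numpy as np, cv2
from scipy.spatial.transform import Rotation as R
from workcell import bot
def att(p):
    a=np.array(p["attitude"],float)
    if a.shape==(3,3): return a
    return R.from_euler('xyz',a).as_matrix() if a.size==3 else R.from_quat(a).as_matrix()
def ray(p,at):
    K=np.array(p["K"]); u,v=at
    d=np.array([(u-K[0,2])/K[0,0],-(v-K[1,2])/K[1,1],-1.0])
    return np.array(p["eye"]),att(p)@d
def pt(p,at):   # from depth
    u,v=int(round(at[0])),int(round(at[1]))
    z=p["z_map"][max(v-1,0):v+2,max(u-1,0):u+2]; z=z[z>0]
    if z.size==0: return None
    e,d=ray(p,at); return e+d*np.median(z)
def ptz(p,at,z): # on plane z
    e,d=ray(p,at); return e+d*(z-e[2])/d[2]
def cloud(p):
    K=np.array(p["K"]); z=p["z_map"]; v,u=np.indices(z.shape)
    d=np.stack([(u-K[0,2])/K[0,0]*z,-(v-K[1,2])/K[1,1]*z,-z],-1)
    return d@att(p).T+np.array(p["eye"])
def save(n,img): cv2.imwrite("pics/"+n+".png",cv2.cvtColor(np.ascontiguousarray(img),cv2.COLOR_RGB2BGR))
E
cat > a.py <<'E'
from h import *
np.set_printoptions(precision=3,suppress=True)
s=bot.observe(); print(s["clock"],s["position"],s["tool_rot"],s["grip_width"],s["force"])
T=bot.grab_frame("top"); S=bot.grab_frame("scene")
print({k:(v if k not in("frame","z_map") else v.shape) for k,v in T.items()})
print(S["eye"],S["attitude"])
save("top0",T["frame"]);save("scene0",S["frame"])
for n in ["jar_a","jar_b","level","shelf","cell0","cell1","cell2","ledge","foot_grip","mug","tin","copper_pot","oil"]:
  for nm,P in (("top",T),("scene",S)):
    for r in bot.pinpoint(P,n)[:4]:
        print(n,nm,np.round(r["at"]),round(r["conf"],2),pt(P,r["at"]))
E
python3 a.py
```

```text
0.0 [0.17  0.601 0.231] [-3.14   0.     2.866] 0.08531892249730401 [-0.705  0.031  0.175]
{'frame': (420, 560, 3), 'z_map': (420, 560), 'K': array([[485.264,   0.   , 274.812],
       [  0.   , 485.264, 208.383],
       [  0.   ,   0.   ,   1.   ]]), 'eye': array([0.278, 0.056, 1.484]), 'attitude': array([ 0.206,  0.005, -1.664]), 'shot': 1}
[ 1.289 -0.1    1.119] [0.643 0.005 1.382]
jar_a top [389. 213.] 0.87 [ 0.53  -0.302  0.064]
jar_a top [431. 263.] 0.86 [ 0.368 -0.399  0.079]
jar_a top [273. 244.] 0.69 [0.468 0.049 0.062]
jar_a top [426. 234.] 0.6 [ 0.457 -0.405  0.052]
jar_a scene [131. 202.] 0.9 [ 0.387 -0.414  0.039]
jar_a scene [129. 231.] 0.76 [ 0.491 -0.423  0.024]
jar_a scene [163. 240.] 0.6 [ 0.566 -0.312  0.048]
jar_b top [389. 213.] 0.87 [ 0.53  -0.302  0.064]
jar_b top [431. 263.] 0.86 [ 0.368 -0.399  0.079]
jar_b top [273. 244.] 0.69 [0.468 0.049 0.062]
jar_b top [426. 234.] 0.6 [ 0.457 -0.405  0.052]
jar_b scene [131. 202.] 0.9 [ 0.387 -0.414  0.039]
jar_b scene [129. 231.] 0.76 [ 0.491 -0.423  0.024]
jar_b scene [163. 240.] 0.6 [ 0.566 -0.312  0.048]
level top [16
[... 1407 characters left out ...]
.104]
foot_grip scene [215. 197.] 0.72 [ 0.466 -0.138  0.095]
mug top [425. 201.] 0.93 [ 0.565 -0.432  0.009]
mug scene [128. 257.] 0.95 [ 0.6   -0.419  0.043]
tin top [305. 198.] 0.7 [ 0.6   -0.058  0.06 ]
tin top [394. 253.] 0.6 [ 0.408 -0.296  0.085]
tin scene [166. 215.] 0.93 [ 0.454 -0.305  0.025]
tin scene [274. 197.] 0.6 [0.478 0.05  0.065]
copper_pot scene [386. 246.] 0.95 [0.691 0.364 0.005]
copper_pot scene [320. 209.] 0.43 [0.558 0.18  0.07 ]
copper_pot scene [275. 194.] 0.35 [0.467 0.055 0.064]
oil top [201. 163.] 0.63 [0.726 0.241 0.099]
oil scene [356. 268.] 0.83 [0.778 0.23  0.066]
oil scene [125. 260.] 0.69 [ 0.602 -0.429  0.032]
oil scene [277. 195.] 0.68 [0.472 0.06  0.066]
```

```bash
python3 - <<'E'
import cv2,numpy as np
t=cv2.imread('pics/top0.png');s=cv2.imread('pics/scene0.png')
a=cv2.resize(t[130:310,100:480],None,fx=2.1,fy=2.1,interpolation=cv2.INTER_CUBIC)
b=cv2.resize(s[130:310,80:460],None,fx=2.1,fy=2.1,interpolation=cv2.INTER_CUBIC)
im=np.vstack([a,b]);print(im.shape); cv2.imwrite('pics/v1.png',cv2.resize(im,(600*im.shape[1]//im.shape[0],600)))
E
```

```text
(756, 798, 3)
```

View pics/v1.png

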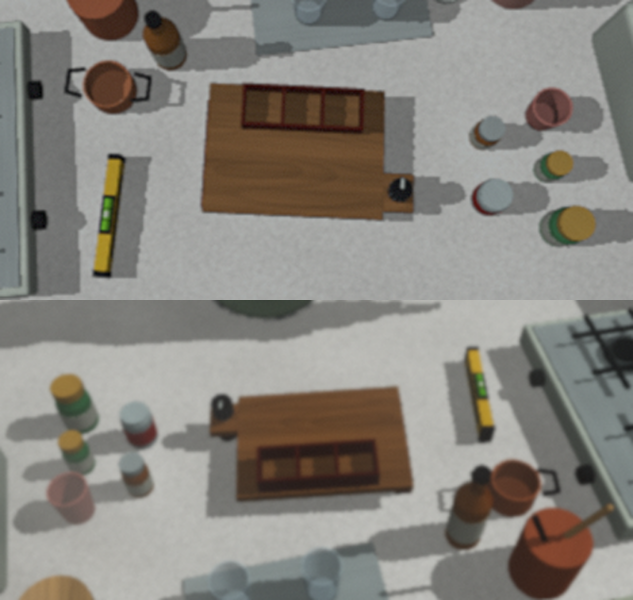

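The top crop shows these items in full-image pixels:
- **Jar candidates:** amber jar with steel lid at (393,208), small green jar with brass lid at (433,229), and a larger green look-alike at (443,264).
- **Tin:** at (396,247), with a similar grey lid.
- **Mug:** at (430,195).

The small green jar is jar_b. Next I measure lids, crate, level and knob from depth.

```bash
cat > m.py <<'E'
from h import *
np.set_printoptions(precision=4,suppress=True)
T=bot.grab_frame("top"); S=bot.grab_frame("scene")
for nm,P in(("top",T),("scene",S)):
    C=cloud(P); F=P["frame"].astype(int); C[P["z_map"]==0]=-9
    def blob(x,y,r,z0,z1,m=None):
        k=(np.hypot(C[...,0]-x,C[...,1]-y)<r)&(C[...,2]>z0)&(C[...,2]<z1)
        if m is not None:k&=m
        q=C[k]; 
        if len(q)<5: return None
        return len(q),q.mean(0),(q.min(0)+q.max(0))/2,np.ptp(q,axis=0)
    print(nm)
    for n,x,y,r,z0,z1 in(("jar_a",.55,-.31,.05,.08,.1),("jar_b",.47,-.42,.045,.08,.1),("big",.385,-.41,.05,.095,.14),("tin",.445,-.3,.05,.078,.1),("mug",.6,-.42,.05,.072,.09),("knob",.46,-.14,.04,.09,.14)):
        print(n,blob(x,y,r,z0,z1))
    HSV=cv2.cvtColor(P["frame"],cv2.COLOR_RGB2HSV)
    k=(np.hypot(C[...,0]-.46,C[...,1]-.367)<.15)&(C[...,2]>.036)&(C[...,2]<.06)
    q=C[k]; c,(w,h),a=cv2.minAreaRect(q[:,:2].astype(np.float32)); print("level",len(q),c,w,h,a,np.median(q[:,2]))
    # board top: plane fit
    k=(C[...,0]>.39)&(C[...,0]<.6)&(C[...,1]>-.12)&(C[...,1]<.2)&(C[...,2]>.05)&(C[...,2]<.085)
    q=C[k]; A=np.c_[q[:,:2],np.ones(len(q))]; f=np.linalg.lstsq(A,q[:,2],rcond=None)[0]; 
    k2=abs(A@f-q[:,2])<.004; f=np.linalg.lstsq(A[k2],q[k2,2],rcond=None)[0]; print("plane",f,k2.sum(),len(k2))
    dz=C[...,2]-(C[...,:2]@f[:2]+f[2])
    reg=(C[...,0]>.35)&(C[...,0]<.72)&(C[...,1]>-.25)&(C[...,1]<.25)
    q=C[reg&(abs(dz)<.006)&(C[...,1]>-.12)]; print("board",cv2.minAreaRect(q[:,:2].astype(np.float32)))
    q=C[reg&(dz>.028)&(dz<.042)&(C[...,0]>.52)]; print("crate",len(q),cv2.minAreaRect(q[:,:2].astype(np.float32)),q.mean(0))
    for n in["cell0","ledge","foot_grip","shelf"]:
        for r in bot.pinpoint(P,n)[:3]:
            if r["conf"]>.6: print(n,np.round(r["at"],1),round(r["conf"],2),ptz(P,r["at"],.09 if n=="foot_grip" else .065))
E
python3 m.py; python3 - <<'E'
import cv2
t=cv2.imread('pics/top0.png'); cv2.imwrite('pics/v2.png',cv2.resize(t[180:290,320:470],None,fx=5,fy=5,interpolation=cv2.INTER_CUBIC))
E
```

```text
top
jar_a (181, array([ 0.5414, -0.3161,  0.0871]), array([ 0.5414, -0.3163,  0.0883]), array([0.0424, 0.0432, 0.0165]))
jar_b (190, array([ 0.47  , -0.4263,  0.0867]), array([ 0.4708, -0.4262,  0.087 ]), array([0.0428, 0.0451, 0.0138]))
big (341, array([ 0.3639, -0.4236,  0.1156]), array([ 0.3635, -0.4278,  0.1097]), array([0.0551, 0.0585, 0.0286]))
tin (285, array([ 0.4257, -0.3084,  0.0844]), array([ 0.4261, -0.3077,  0.0849]), array([0.0536, 0.0571, 0.0137]))
mug (72, array([ 0.5878, -0.4271,  0.078 ]), array([ 0.5806, -0.4301,  0.0794]), array([0.0572, 0.0695, 0.0147]))
knob (162, array([ 0.4473, -0.1413,  0.1044]), array([ 0.4483, -0.1418,  0.1015]), array([0.0402, 0.041 , 0.0213]))
level 769 (0.4698712229728699, 0.4399053454399109) 0.15213245153427124 0.22181591391563416 80.14132690429688 0.04402693696657378
plane [0.0091 0.0306 0.0571] 4774 6044
board ((0.5392906069755554, 0.029453322291374207), (0.32818934321403503, 0.2353394776582718), 82.13545227050781)
crate 544 ((0.6104457974433899, 0.012586183845996857), (0.21603748202323914, 0.07759221643209457), 82.31560516357422) [0.
[... 833 characters left out ...]
rray([ 0.5804, -0.4297,  0.0791]), array([0.0542, 0.0666, 0.0138]))
knob (135, array([ 0.4514, -0.1421,  0.1039]), array([ 0.4484, -0.1418,  0.1022]), array([0.0391, 0.0388, 0.0216]))
level 504 (0.4678691327571869, 0.43963488936424255) 0.15253876149654388 0.2246301919221878 79.84033966064453 0.044691735534851174
plane [0.0116 0.0292 0.0572] 3480 4028
board ((0.5382515788078308, 0.030587881803512573), (0.3257923722267151, 0.24059191346168518), 82.58670806884766)
crate 578 ((0.6090261340141296, 0.012216873466968536), (0.2159985452890396, 0.0810360535979271), 82.41976928710938) [0.6102 0.0108 0.0987]
ledge [274.3 196.8] 0.75 [0.4779 0.0495 0.065 ]
shelf [321.4 207.6] 0.62 [0.5493 0.188  0.065 ]
```

View pics/v2.png

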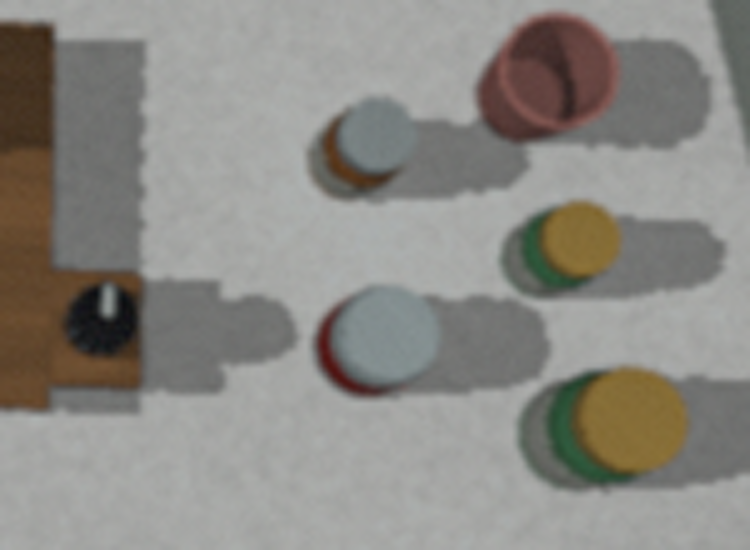

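Crop check: jar_a is the amber jar with the grey lid at (378,135). jar_b is the small brass-lidded jar at (580,240), clearly smaller than the one at (630,420). I'll write a move planner helper and start moving.

```bash
cat > g.py <<'E'
# usage: g.py "x y z [yaw]" ...  yaw default: jaws radial. prints tool-frame rows from present pose
import sys; from h import *
s=bot.observe(); p=np.array(s["position"]); M=R.from_euler('xyz',s["tool_rot"]).as_matrix(); y0=s["tool_rot"][2]
print("clock %.2f"%s["clock"],"pos",np.round(p,4),"rot",np.round(s["tool_rot"],3),"w %.4f"%s["grip_width"],"F",np.round(s["force"],1),"q7 %.2f"%s["qpos"][6])
for a in sys.argv[1:]:
    v=[float(t) for t in a.split()]; yaw=v[3] if len(v)>3 else np.arctan2(v[1],v[0])+np.pi/2
    d=M.T@(np.array(v[:3])-p)*1000; t=-((yaw-y0+np.pi)%(2*np.pi)-np.pi)
    print("%.1f %.1f %.1f %.3f"%(*d,t))
E
python3 g.py "0.45 0.4 0.23" "0.6 0.1 0.23" "0.542 -0.317 0.2" "0.542 -0.317 0.04"
```

```text
clock 1.90 pos [0.1702 0.6014 0.2313] rot [-3.142  0.     2.866] w 0.0852 F [-0.5  0.   0.3] q7 -0.11
-324.0 -117.6 1.3 0.568
-550.1 -365.4 1.3 1.130
-607.8 -782.4 31.3 1.824
-607.8 -782.4 191.3 1.824
```

move_arm --moves "-324 -118 0 0.57;-324 -118 0 0.57;-324 -118 0 0.57;-324 -118 0 0.57;-324 -118 0 0.57;-324 -118 0 0.57;-324 -118 0 0.57;-324 -118 0 0.57;-550 -365 0 1.13;-550 -365 0 1.13" --grip 1 --grip_force 40

```text
clock: 2.73
position: [0.4803, 0.3307, 0.2311]
tool_rot: [3.141, -0.0, 2.04]
force: [1.4, 0.6, 0.1]
grip_width: 0.0854
```

```bash
python3 g.py "0.6 0.1 0.23" "0.542 -0.317 0.2" "0.542 -0.317 0.04"
```

```text
clock 2.73 pos [0.4803 0.3307 0.2311] rot [ 3.141 -0.     2.04 ] w 0.0854 F [1.4 0.6 0.1] q7 -0.12
-259.8 2.4 1.1 0.304
-605.5 -238.0 31.1 0.999
-605.5 -238.0 191.1 0.999
```

move_arm --moves "-260 0 0 0.3;-260 0 0 0.3;-260 0 0 0.3;-260 0 0 0.3;-260 0 0 0.3;-606 -238 10 1.0;-606 -238 15 1.0;-606 -238 20 1.0;-606 -238 31 1.0;-606 -238 31 1.0"

```text
clock: 3.57
position: [0.5606, -0.0623, 0.2207]
tool_rot: [3.141, -0.001, 1.115]
force: [1.4, -0.3, -0.5]
grip_width: 0.0854
```

```bash
python3 g.py "0.542 -0.317 0.16" "0.542 -0.317 0.04"
```

```text
clock 3.57 pos [ 0.5606 -0.0623  0.2207] rot [ 3.141e+00 -1.000e-03  1.115e+00] w 0.0854 F [ 1.4 -0.3 -0.5] q7 -0.18
-236.9 95.5 60.7 0.073
-237.0 95.4 180.7 0.073
```

move_arm --moves "-237 95 60 0.07;-237 95 60 0.07;-237 95 60 0.07;-237 95 60 0.07;-237 95 60 0.07;-237 95 60 0.07;-237 95 60 0.07;-237 95 70 0.07;-237 95 90 0.07;-237 95 110 0.07"

```text
clock: 4.4
position: [0.5438, -0.3148, 0.11]
tool_rot: [3.141, -0.001, 1.051]
force: [0.4, 0.2, 0.3]
grip_width: 0.0856
```

```bash
python3 g.py "0.542 -0.317 0.04" "0.542 -0.317 0.2"
```

```text
clock 4.40 pos [ 0.5438 -0.3148  0.11  ] rot [ 3.141e+00 -1.000e-03  1.051e+00] w 0.0856 F [0.4 0.2 0.3] q7 0.25
-2.9 -0.5 70.0 0.009
-2.8 -0.4 -90.0 0.009
```

move_arm --moves "-2.5 -0.5 25 0;-2.5 -0.5 50 0;-2.5 -0.5 70 0;-2.5 -0.5 70 0;-2.5 -0.5 70 0;-2.5 -0.5 70 0;-2.5 -0.5 70 0;-2.5 -0.5 70 0;-2.5 -0.5 70 0;-2.5 -0.5 70 0"

```text
clock: 5.23
position: [0.542, -0.3171, 0.0411]
tool_rot: [3.141, -0.0, 1.051]
force: [-0.9, 0.2, -0.3]
grip_width: 0.0854
```

move_arm --moves "0 0 0 0;0 0 0 0;0 0 0 0;0 0 0 0;0 0 0 0;0 0 0 0;0 0 0 0;0 0 -25 0;0 0 -60 0;0 0 -100 0" --grip 0

```text
clock: 6.07
position: [0.5405, -0.3165, 0.1401]
tool_rot: [-3.138, 0.001, 1.05]
force: [2.2, 0.5, -2.4]
grip_width: 0.0482
```

```bash
python3 g.py "0.56 -0.15 0.22" "0.619 0.082 0.2"
```

```text
clock 6.07 pos [ 0.5405 -0.3165  0.1401] rot [-3.138e+00  1.000e-03  1.050e+00] w 0.0482 F [ 2.2  0.5 -2.4] q7 0.24
154.1 -66.2 -79.7 -0.259
384.8 -130.2 -59.6 -0.652
```

move_arm --moves "40 -17 -40 -0.1;100 -40 -60 -0.2;385 -130 -60 -0.65;385 -130 -60 -0.65;385 -130 -60 -0.65;385 -130 -60 -0.65;385 -130 -60 -0.65;385 -130 -60 -0.65;385 -130 -60 -0.65;385 -130 -60 -0.65"

```text
clock: 6.9
position: [0.6191, 0.0794, 0.2003]
tool_rot: [-3.141, 0.0, 1.701]
force: [1.3, 0.2, -3.6]
grip_width: 0.0483
```

```bash
python3 g.py "0.619 0.082 0.2" "0.619 0.082 0.107"; python3 m.py | grep -E "top|scene|crate|plane|cell0"
```

```text
clock 6.90 pos [0.6191 0.0794 0.2003] rot [-3.141  0.     1.701] w 0.0483 F [ 1.3  0.2 -3.6] q7 0.09
2.6 0.2 0.3 -0.002
2.6 0.3 93.3 -0.002
top
plane [0.0081 0.0302 0.0576] 2090 2643
crate 257 ((0.602810800075531, -0.04258415475487709), (0.10429663956165314, 0.07839696854352951), 81.80835723876953) [ 0.6039 -0.049   0.0958]
cell0 [304.9 198.2] 0.93 [ 0.597  -0.0578  0.065 ]
cell0 [282.4 195.8] 0.79 [0.6107 0.0086 0.065 ]
scene
plane [0.0116 0.0291 0.0572] 2881 3365
crate 529 ((0.6082388162612915, 0.012306787073612213), (0.21607612073421478, 0.07960527390241623), 81.91578674316406) [0.6125 0.0033 0.0983]
cell0 [244.7 234.3] 0.85 [ 0.6024 -0.0656  0.065 ]
cell0 [293.7 231.9] 0.69 [0.6223 0.0819 0.065 ]
```

move_arm --moves "2.5 0 15 0;2.5 0 40 0;2.5 0 60 0;2.5 0 75 0;2.5 0 85 0;2.5 0 92 0;2.5 0 92 0;2.5 0 92 0;2.5 0 92 0;2.5 0 92 0"

```text
clock: 8.23
position: [0.6194, 0.0798, 0.1092]
tool_rot: [3.14, -0.0, 1.701]
force: [0.4, -0.3, -3.5]
grip_width: 0.0478
```

move_arm --moves "0 0 0 0;0 0 0 0;0 0 0 0;0 0 0 0;0 0 0 0;0 0 -30 0;0 0 -60 0;0 0 -90 0;0 0 -110 0;0 0 -110 0" --grip 1

```text
clock: 9.07
position: [0.6208, 0.0798, 0.2227]
tool_rot: [3.136, -0.001, 1.701]
force: [-0.3, 0.0, -0.4]
grip_width: 0.0855
```

```bash
python3 g.py "0.56 -0.20 0.22" "0.470 -0.4265 0.16" "0.470 -0.4265 0.04"; python3 - <<'E'
from h import *
w=bot.grab_frame("wrist");t=bot.grab_frame("top")
save("v3",np.vstack([w["frame"],cv2.resize(t["frame"][150:290,150:430],(560,280))])[:700][:,:])
i=cv2.imread("pics/v3.png");cv2.imwrite("pics/v3.png",cv2.resize(i,(480,600)))
C=cloud(t);k=(np.hypot(C[...,0]-.619,C[...,1]-.082)<.045)&(C[...,2]>.14)&(C[...,2]<.17);print(C[k].mean(0) if k.any() else None)
E
```

```text
clock 9.07 pos [0.6208 0.0798 0.2227] rot [ 3.136e+00 -1.000e-03  1.701e+00] w 0.0855 F [-0.3  0.  -0.4] q7 0.08
-269.6 -96.5 2.0 0.473
-482.6 -215.4 61.1 0.867
-482.7 -216.1 181.1 0.867
None
```

View pics/v3.png

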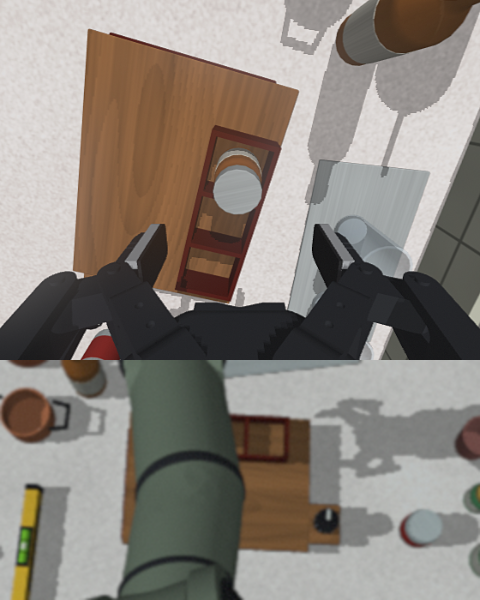

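The wrist view shows jar_a upright in the crate's hinge-end cell, at about (237,180). Next is jar_b.

move_arm --moves "-270 -97 0 0.47;-270 -97 0 0.47;-270 -97 0 0.47;-270 -97 0 0.47;-270 -97 0 0.47;-270 -97 0 0.47;-483 -216 20 0.87;-483 -216 40 0.87;-483 -216 60 0.87;-483 -216 60 0.87"

```text
clock: 10.0
position: [0.5071, -0.319, 0.187]
tool_rot: [-3.141, 0.001, 0.823]
force: [1.5, 0.1, -0.6]
grip_width: 0.085
```

```bash
python3 g.py  "0.470 -0.4265 0.16" "0.470 -0.4265 0.04"
```

```text
clock 10.00 pos [ 0.5071 -0.319   0.187 ] rot [-3.141e+00  1.000e-03  8.230e-01] w 0.0850 F [ 1.5  0.1 -0.6] q7 0.06
-104.0 46.0 27.0 -0.011
-104.0 46.1 147.0 -0.011
```

move_arm --moves "-104 46 27 -0.01;-104 46 27 -0.01;-104 46 27 -0.01;-104 46 27 -0.01;-104 46 50 -0.01;-104 46 85 -0.01;-104 46 120 -0.01;-104 46 146 -0.01;-104 46 146 -0.01;-104 46 146 -0.01"

```text
clock: 10.83
position: [0.4712, -0.4249, 0.0411]
tool_rot: [-3.139, 0.001, 0.84]
force: [0.4, -0.4, 0.2]
grip_width: 0.085
```

```bash
python3 g.py "0.470 -0.4265 0.04"
```

```text
clock 10.83 pos [ 0.4712 -0.4249  0.0411] rot [-3.139e+00  1.000e-03  8.400e-01] w 0.0850 F [ 0.4 -0.4  0.2] q7 0.32
-2.0 0.2 1.1 0.007
```

move_arm --moves "-2 0 0 0;-2 0 0 0;-2 0 0 0;-2 0 0 0;-2 0 0 0;-2 0 0 0;-2 0 0 0;-2 0 -30 0;-2 0 -70 0;-2 0 -110 0" --grip 0

```text
clock: 11.67
position: [0.4704, -0.4265, 0.1539]
tool_rot: [-3.141, 0.0, 0.84]
force: [1.0, -0.5, -2.2]
grip_width: 0.0477
```

```bash
python3 g.py "0.52 -0.25 0.21" "0.6003 -0.0568 0.21"
```

```text
clock 11.67 pos [ 0.4704 -0.4265  0.1539] rot [-3.141  0.     0.84 ] w 0.0477 F [ 1.  -0.5 -2.2] q7 0.26
164.5 -80.8 -56.0 -0.282
362.0 -149.9 -56.0 -0.636
```

move_arm --moves "165 -81 -56 -0.28;165 -81 -56 -0.28;165 -81 -56 -0.28;165 -81 -56 -0.28;362 -150 -56 -0.64;362 -150 -56 -0.64;362 -150 -56 -0.64;362 -150 -56 -0.64;362 -150 -56 -0.64;362 -150 -56 -0.64"

```text
clock: 12.5
position: [0.6018, -0.052, 0.2092]
tool_rot: [3.14, -0.002, 1.485]
force: [0.0, 0.4, -2.4]
grip_width: 0.0477
```

```bash
python3 g.py "0.6003 -0.0568 0.1040"
```

```text
clock 12.50 pos [ 0.6018 -0.052   0.2092] rot [ 3.140e+00 -2.000e-03  1.485e+00] w 0.0477 F [ 0.   0.4 -2.4] q7 0.12
-5.1 -1.2 105.1 0.008
```

move_arm --moves "-2 0 20 0;-2 0 45 0;-2 0 45 0;-2 0 45 0;-2 0 45 0;-2 0 45 0;-2 0 45 0;-2 0 45 0;-2 0 45 0;-2 0 45 0"

```text
clock: 13.33
position: [0.6004, -0.0591, 0.1635]
tool_rot: [3.141, -0.0, 1.481]
force: [-0.1, 0.6, -3.0]
grip_width: 0.0479
```

```bash
python3 g.py "0.6003 -0.0568 0.1040"
```

```text
clock 13.33 pos [ 0.6004 -0.0591  0.1635] rot [ 3.141 -0.     1.481] w 0.0479 F [-0.1  0.6 -3. ] q7 0.15
2.2 -0.4 59.5 0.004
```

move_arm --moves "2 0 15 0;2 0 30 0;2 0 42 0;2 0 52 0;2 0 58 0;2 0 59 0;2 0 59 0;2 0 59 0;2 0 59 0;2 0 59 0"

```text
clock: 14.17
position: [0.6006, -0.0573, 0.1046]
tool_rot: [3.141, 0.0, 1.481]
force: [-3.0, -1.4, 4.8]
grip_width: 0.0476
```

move_arm --moves "0 0 0 0;0 0 0 0;0 0 0 0;0 0 0 0;0 0 0 0;0 0 -30 0;0 0 -60 0;0 0 -90 0;0 0 -110 0;0 0 -120 0" --grip 1

```text
clock: 15.0
position: [0.6014, -0.0572, 0.2271]
tool_rot: [3.138, -0.0, 1.481]
force: [0.1, 0.3, -0.7]
grip_width: 0.0858
```

```bash
cat > lv.py <<'E'
from h import *
np.set_printoptions(precision=4,suppress=True)
for n in("top","scene"):
    P=bot.grab_frame(n); C=cloud(P); C[P["z_map"]==0]=-9
    k=(C[...,0]>.3)&(C[...,0]<.6)&(C[...,1]>.22)&(C[...,1]<.5)&(C[...,2]>.035)&(C[...,2]<.06)
    H=cv2.cvtColor(P["frame"],cv2.COLOR_RGB2HSV); 
    nl,lab,st,ce=cv2.connectedComponentsWithStats(k.astype(np.uint8))
    for i in range(1,nl):
        if st[i,4]>60:
            q=C[lab==i]; print(n,st[i,4],cv2.minAreaRect(q[:,:2].astype(np.float32)),np.median(q[:,2]))
    g=k&(H[...,0]>38)&(H[...,0]<75)&(H[...,1]>100); q=C[g]; print("green",g.sum(),q.mean(0) if g.any() else 0)
    k=(C[...,0]>.54)&(C[...,0]<.7)&(C[...,1]>-.12)&(C[...,1]<.14)&(C[...,2]>.135)&(C[...,2]<.16)
    for s in(1,-1):
        q=C[k&(np.sign(C[...,1]-.01)==s)]; print("lid",len(q),q.mean(0) if len(q) else 0)
E
python3 lv.py; python3 g.py "0.46 0.367 0.2"
```

```text
top 626 ((0.4588232934474945, 0.3774645924568176), (0.02627209946513176, 0.2215878665447235), 80.11681365966797) 0.04344013931789403
green 101 [0.4592 0.376  0.0469]
lid 203 [0.6185 0.0773 0.1512]
lid 0 0
scene 398 ((0.4586721360683441, 0.377480685710907), (0.02644440345466137, 0.22425584495067596), 80.00255584716797) 0.0443173526991234
green 47 [0.4595 0.3749 0.0492]
lid 194 [0.6226 0.0764 0.1512]
lid 184 [ 0.6027 -0.0605  0.1472]
clock 15.10 pos [ 0.6012 -0.057   0.2256] rot [ 3.139 -0.     1.481] w 0.0854 F [ 0.2 -0.4 -0.6] q7 0.12
409.6 -178.7 25.3 -0.763
```

```bash
python3 g.py "0.4587 0.3775 0.2 2.969"
```

```text
clock 15.10 pos [ 0.6012 -0.057   0.2256] rot [ 3.139 -0.     1.481] w 0.0854 F [ 0.2 -0.4 -0.6] q7 0.12
419.9 -181.0 25.3 -1.488
```

move_arm --moves "420 -181 0 -1.49;420 -181 0 -1.49;420 -181 0 -1.49;420 -181 0 -1.49;420 -181 0 -1.49;420 -181 0 -1.49;420 -181 0 -1.49;420 -181 10 -1.49;420 -181 20 -1.49;420 -181 25 -1.49"

```text
clock: 15.93
position: [0.4697, 0.3395, 0.2065]
tool_rot: [-3.141, -0.001, 2.737]
force: [1.5, 0.4, 0.0]
grip_width: 0.0855
```

```bash
python3 g.py "0.4587 0.3775 0.12 2.969" "0.4587 0.3775 0.01 2.969"
```

```text
clock 15.93 pos [0.4697 0.3395 0.2065] rot [-3.141e+00 -1.000e-03  2.737e+00] w 0.0855 F [1.5 0.4 0. ] q7 0.45
25.0 30.6 86.6 -0.232
24.8 30.7 196.6 -0.232
```

move_arm --moves "25 30 30 -0.23;25 30 70 -0.23;25 30 110 -0.23;25 30 120 -0.23;25 30 120 -0.23;25 30 120 -0.23;25 30 120 -0.23;25 30 120 -0.23;25 30 120 -0.23;25 30 120 -0.23"

```text
clock: 16.77
position: [0.4607, 0.3754, 0.089]
tool_rot: [3.14, 0.001, 2.96]
force: [0.3, -0.4, -0.2]
grip_width: 0.0851
```

```bash
python3 g.py "0.4587 0.3775 0.01 2.969"
```

```text
clock 16.77 pos [0.4607 0.3754 0.089 ] rot [3.14e+00 1.00e-03 2.96e+00] w 0.0851 F [ 0.3 -0.4 -0.2] q7 0.58
2.4 1.6 79.0 -0.009
```

move_arm --moves "2.4 1.6 30 0;2.4 1.6 60 0;2.4 1.6 79 0;2.4 1.6 79 0;2.4 1.6 79 0;2.4 1.6 79 0;2.4 1.6 79 0;2.4 1.6 79 0;2.4 1.6 79 0;2.4 1.6 79 0"

```text
clock: 17.6
position: [0.4584, 0.3773, 0.0094]
tool_rot: [3.141, 0.001, 2.961]
force: [-0.2, 0.6, -0.1]
grip_width: 0.085
```

move_arm --moves "0 0 0 0;0 0 0 0;0 0 0 0;0 0 0 0;0 0 0 0;0 0 0 0;0 0 0 0;0 0 0 0;0 0 -30 0;0 0 -70 0" --grip 0

```text
clock: 18.43
position: [0.4563, 0.3757, 0.0765]
tool_rot: [-3.137, -0.004, 2.961]
force: [0.2, 0.7, -2.4]
grip_width: 0.0237
```

```bash
python3 g.py "0.45 0.32 0.17 2.6" "0.48 0.05 0.17 1.433"
```

```text
clock 18.43 pos [0.4563 0.3757 0.0765] rot [-3.137 -0.004  2.961] w 0.0237 F [ 0.2  0.7 -2.4] q7 0.57
-3.4 -56.4 -93.2 0.361
-81.4 -316.6 -92.2 1.528
```

move_arm --moves "0 -10 -40 0.05;-3 -56 -80 0.36;-3 -56 -93 0.36;-81 -317 -93 1.53;-81 -317 -93 1.53;-81 -317 -93 1.53;-81 -317 -93 1.53;-81 -317 -93 1.53;-81 -317 -93 1.53;-81 -317 -93 1.53"

```text
clock: 19.27
position: [0.4805, 0.0461, 0.1719]
tool_rot: [-3.142, 0.001, 1.776]
force: [1.0, -1.1, -2.1]
grip_width: 0.0235
```

```bash
python3 g.py "0.48 0.05 0.17 1.433"
```

```text
clock 19.27 pos [0.4805 0.0461 0.1719] rot [-3.142e+00  1.000e-03  1.776e+00] w 0.0235 F [ 1.  -1.1 -2.1] q7 0.17
4.0 0.3 1.9 0.343
```

move_arm --moves "3 0 20 0.34;3 0 40 0.34;3 0 60 0.34;3 0 75 0.34;3 0 75 0.34;3 0 75 0.34;3 0 75 0.34;3 0 75 0.34;3 0 75 0.34;3 0 75 0.34"

```text
clock: 20.1
position: [0.4805, 0.0538, 0.0974]
tool_rot: [3.141, -0.001, 1.446]
force: [-0.6, 0.7, -3.2]
grip_width: 0.0233
```

```bash
python3 g.py "0.48 0.05 0.0755 1.433"
```

```text
clock 20.10 pos [0.4805 0.0538 0.0974] rot [ 3.141e+00 -1.000e-03  1.446e+00] w 0.0233 F [-0.6  0.7 -3.2] q7 -0.05
-3.8 -0.0 21.9 0.013
```

move_arm --moves "-2 0 6 0;-2 0 12 0;-2 0 16 0;-2 0 19 0;-2 0 20 0;-2 0 21 0;-2 0 21 0;-2 0 21 0;-2 0 21 0;-2 0 21 0"

```text
clock: 20.93
position: [0.48, 0.0517, 0.0759]
tool_rot: [3.141, -0.0, 1.446]
force: [0.2, -0.4, -2.0]
grip_width: 0.0233
```

```bash
python3 g.py "0.48 0.05 0.0755 1.433"
```

```text
clock 20.93 pos [0.48   0.0517 0.0759] rot [ 3.141 -0.     1.446] w 0.0233 F [ 0.2 -0.4 -2. ] q7 -0.03
-1.7 0.2 0.4 0.013
```

Nearly in contact. I'll lower 2 mm more, release, then lift.

move_arm --moves "0 0 1 0;0 0 2 0;0 0 2 0;0 0 2 0;0 0 2 0;0 0 2 0;0 0 2 0;0 0 2 0;0 0 2 0;0 0 2 0"

```text
clock: 21.77
position: [0.4799, 0.0516, 0.0737]
tool_rot: [3.142, 0.0, 1.446]
force: [-0.7, -2.3, 1.3]
grip_width: 0.0236
```

move_arm --moves "0 0 0 0;0 0 0 0;0 0 0 0;0 0 0 0;0 0 0 0;0 0 -20 0;0 0 -50 0;0 0 -80 0;0 0 -110 0;0 0 -130 0" --grip 1

```text
clock: 22.6
position: [0.4803, 0.0516, 0.2062]
tool_rot: [3.14, -0.001, 1.445]
force: [-0.1, 0.9, -0.1]
grip_width: 0.0851
```

```bash
python3 g.py; python3 - <<'E'
from h import *
np.set_printoptions(precision=4,suppress=True)
w=bot.grab_frame("wrist");s=bot.grab_frame("scene")
for n,P in(("wrist",w),("scene",s)):
    C=cloud(P);C[P["z_map"]==0]=-9
    k=(C[...,0]>.42)&(C[...,0]<.54)&(C[...,1]>-.1)&(C[...,1]<.2)&(C[...,2]>.095)&(C[...,2]<.125)
    nl,lab,st,ce=cv2.connectedComponentsWithStats(k.astype(np.uint8)); i=1+st[1:,4].argmax(); q=C[lab==i]
    print(n,len(q),cv2.minAreaRect(q[:,:2].astype(np.float32)),np.median(q[:,2]))
    for r in bot.pinpoint(P,"foot_grip")[:1]+bot.pinpoint(P,"bubble")[:1]: print(r,pt(P,r["at"]))
    k=(np.hypot(C[...,0]-.448,C[...,1]+.142)<.04)&(C[...,2]>.09)&(C[...,2]<.14)
    if k.any(): q=C[k]; print("knob",len(q),(q.min(0)+q.max(0))/2,q.max(0),np.ptp(q,axis=0))
f=w["frame"]; save("v4",f)
E
```

```text
clock 22.60 pos [0.4803 0.0516 0.2062] rot [ 3.140e+00 -1.000e-03  1.445e+00] w 0.0851 F [-0.1  0.9 -0.1] q7 -0.14
wrist 6859 ((0.4800630509853363, 0.05019456893205643), (0.22166205942630768, 0.025069773197174072), 82.73048400878906) 0.10837979122598082Traceback (most recent call last):
  File "<stdin>", line 9, in <module>
ValueError: it knows: cell, copper_pot, foot_grip, jar, ledge, level, mug, oil, shelf, tin
```

```bash
python3 g.py "0.4483 -0.1418 0.16 1.8" "0.4483 -0.1418 0.069 1.8"
```

```text
clock 22.75 pos [0.4805 0.052  0.205 ] rot [ 3.139e+00 -1.000e-03  1.446e+00] w 0.0859 F [-0.7  1.1 -0.9] q7 -0.14
-196.4 -8.0 44.7 -0.354
-196.5 -8.2 135.7 -0.354
```

move_arm --moves "-196 -8 20 -0.35;-196 -8 30 -0.35;-196 -8 45 -0.35;-196 -8 45 -0.35;-196 -8 45 -0.35;-196 -8 45 -0.35;-196 -8 45 -0.35;-196 -8 45 -0.35;-196 -8 45 -0.35;-196 -8 45 -0.35"

```text
clock: 23.58
position: [0.4478, -0.1405, 0.1587]
tool_rot: [3.142, -0.0, 1.798]
force: [-0.3, -0.1, 0.9]
grip_width: 0.0855
```

```bash
cat > t.py <<'E'
from h import *
np.set_printoptions(precision=4,suppress=True)
import sys
def plane(q):
    A=np.c_[q[:,:2],np.ones(len(q))]; k=np.ones(len(q),bool)
    for th in(.006,.004,.003,.003):
        f=np.linalg.lstsq(A[k],q[k,2],rcond=None)[0]; k=abs(A@f-q[:,2])<th
    return f,k.sum()
for n in sys.argv[1:]:
    P=bot.grab_frame(n);C=cloud(P);C[P["z_map"]==0]=-9
    u=(C[...,0]-.539)*.990-(C[...,1]-.03)*.136; v=(C[...,0]-.539)*.136+(C[...,1]-.03)*.990
    q=C[(abs(v)<.155)&(u>-.11)&(u<.02)&(C[...,2]>.05)&(C[...,2]<.09)]
    fs,a=plane(q); t=C[(abs(C[...,2])<.02)&(C[...,0]>.25)&(C[...,0]<.9)&(abs(C[...,1])<.55)]; ft,b=plane(t)
    sy=np.array([.136,.990])
    print(n,"shelf slope",fs[:2]@sy,"table",ft[:2]@sy,"diff",(fs-ft)[:2]@sy,a,b,"x-slope",(fs-ft)[:2]@[.99,-.136])
    k=(np.hypot(C[...,0]-.448,C[...,1]+.142)<.035)&(C[...,2]>.095)&(C[...,2]<.125)
    if k.any(): q=C[k]; print("knob",len(q),(q.min(0)+q.max(0))/2,np.median(q[:,2]),np.ptp(q,axis=0))
    save("t_"+n,P["frame"])
E
python3 t.py wrist scene; python3 g.py "0.4483 -0.1418 0.069 1.8"
```

```text
wrist shelf slope 0.031782379104026426 table -0.0006141130471106749 diff 0.0323964921511371 28523 79577 x-slope -0.00010057807453031805
knob 2350 [ 0.4483 -0.1434  0.1017] 0.1051272985120966 [0.0411 0.0412 0.0132]
scene shelf slope 0.03312178544675639 table 0.0006672452157189121 diff 0.03245454023103748 1535 30664 x-slope -0.0042093202840913614
knob 105 [ 0.4486 -0.1424  0.1027] 0.10471703937011201 [0.0385 0.0391 0.0153]
clock 23.68 pos [ 0.4478 -0.1407  0.1588] rot [ 3.141 -0.     1.798] w 0.0857 F [ 0.3  0.1 -0.5] q7 0.63
-1.2 0.2 89.8 -0.002
```

View pics/t_wrist.png

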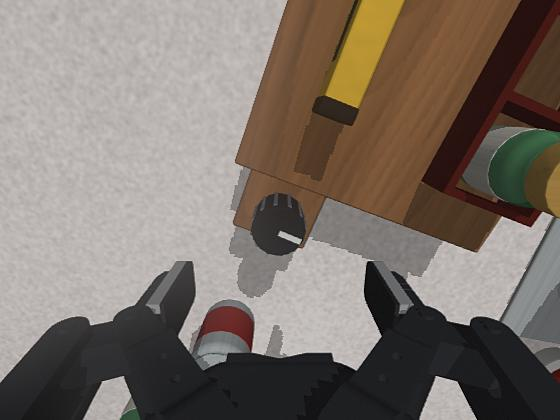

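move_arm --moves "-2.5 0.2 25 0;-2.5 0.2 50 0;-2.5 0.2 70 0;-2.5 0.2 82 0;-2.5 0.2 89 0;-2.5 0.2 89 0;-2.5 0.2 89 0;-2.5 0.2 89 0;-2.5 0.2 89 0;-2.5 0.2 89 0"

```text
clock: 24.52
position: [0.4487, -0.1442, 0.0704]
tool_rot: [3.14, 0.0, 1.796]
force: [0.4, -0.1, -0.1]
grip_width: 0.0852
```

move_arm --moves "0 0 0 0;0 0 0 0;0 0 0 0;0 0 0 0;0 0 0 0;0 0 0 0;0 0 0 0;0 0 0 0;0 0 0 0;0 0 0 0" --grip 0

```text
clock: 25.35
position: [0.4482, -0.1443, 0.0697]
tool_rot: [-3.142, 0.0, 1.796]
force: [-1.9, -1.1, 2.3]
grip_width: 0.039
```

move_arm --moves "0 0 -0.5 0.06;0 0 -1 0.12;0 0 -1.5 0.18;0 0 -2 0.24;0 0 -2.5 0.3;0 0 -3 0.36;0 0 -3.5 0.42;0 0 -4 0.48;0 0 -4.6 0.55;0 0 -5.2 0.62"

```text
clock: 26.18
position: [0.4477, -0.1439, 0.0748]
tool_rot: [-3.14, 0.0, 1.173]
force: [-3.2, -1.2, 1.6]
grip_width: 0.0389
```

```bash
python3 t.py scene wrist; python3 g.py; python3 -c "
from h import *;print(bot.observe()['moment'])"
```

```text
scene shelf slope 0.01883518444136364 table 0.0006685609826438964 diff 0.018166623458719746 1544 30417 x-slope -0.004629286159749876
knob 87 [ 0.4537 -0.1396  0.1089] 0.10848728307143651 [0.0557 0.0362 0.0276]
wrist shelf slope 0.017286741625449527 table -0.0006892862043475561 diff 0.017976027829797084 46404 86193 x-slope 3.5060751709981716e-05
knob 9574 [ 0.4505 -0.1417  0.11  ] 0.11004828669111796 [0.0647 0.0446 0.03  ]
clock 26.28 pos [ 0.4479 -0.144   0.0748] rot [-3.141  0.     1.174] w 0.0392 F [-0.1 -1.6  1.9] q7 0.28
[-0.3012401   1.04942564 -0.11091425]
```

move_arm --moves "0 0 -0.6 0.07;0 0 -1.2 0.15;0 0 -1.8 0.22;0 0 -2.5 0.3;0 0 -3.1 0.37;0 0 -3.8 0.45;0 0 -4.4 0.52;0 0 -5 0.6;0 0 -5.5 0.66;0 0 -6 0.72"

```text
clock: 27.12
position: [0.4479, -0.1434, 0.0807]
tool_rot: [-3.14, 0.001, 0.457]
force: [-2.1, 5.1, 1.7]
grip_width: 0.0394
```

```bash
python3 t.py scene wrist; python3 g.py
```

```text
scene shelf slope 0.0018345233194562182 table 0.000703570240408138 diff 0.00113095307904808 1517 30124 x-slope -0.0022639479449132107
knob 186 [ 0.4487 -0.1417  0.1099] 0.11381162218614416 [0.0437 0.0643 0.0295]
wrist shelf slope -7.409218721552534e-05 table -0.0007312281188025129 diff 0.0006571359315869874 50330 90379 x-slope -0.00017318782006333825
knob 9546 [ 0.4511 -0.1391  0.11  ] 0.11567957633916305 [0.0441 0.062  0.03  ]
clock 27.22 pos [ 0.4482 -0.1434  0.0807] rot [-3.141  0.     0.457] w 0.0392 F [0.6 5.7 1.2] q7 -0.24
```

move_arm --moves "0 0 0 0;0 0 0 0;0 0 0 0;0 0 0 0;0 0 0 0;0 0 -25 0;0 0 -60 0;0 0 -90 0;0 0 -110 0;0 0 -120 0" --grip 1

```text
clock: 28.05
position: [0.4489, -0.1445, 0.2031]
tool_rot: [3.14, -0.002, 0.456]
force: [0.4, 0.1, -0.2]
grip_width: 0.0855
```

```bash
python3 g.py "0.4879 0.1115 0.19 1.44"
```

```text
clock 28.05 pos [ 0.4489 -0.1445  0.2031] rot [ 3.14e+00 -2.00e-03  4.56e-01] w 0.0855 F [ 0.4  0.1 -0.2] q7 -0.43
147.7 -212.7 13.2 -0.984
```

move_arm --moves "148 -213 0 -0.98;148 -213 0 -0.98;148 -213 0 -0.98;148 -213 0 -0.98;148 -213 0 -0.98;148 -213 0 -0.98;148 -213 0 -0.98;148 -213 0 -0.98;148 -213 0 -0.98;148 -213 0 -0.98" --grip 0

```text
clock: 28.88
position: [0.4872, 0.1118, 0.2006]
tool_rot: [-3.141, 0.0, 1.432]
force: [-0.5, -0.5, -0.0]
grip_width: 0.0
```

```bash
python3 t.py wrist; python3 g.py "0.4879 0.1115 0.112 1.44"
```

```text
wrist shelf slope -0.0013852171102521024 table -0.007789687284917743 diff 0.006404470174665641 19011 90735 x-slope -0.003650279945914107
clock 28.93 pos [0.4873 0.1115 0.2007] rot [-3.141  0.     1.431] w -0.0001 F [ 0.2 -0.3  0.9] q7 -0.15
0.1 0.6 88.7 -0.009
```

View pics/t_wrist.png

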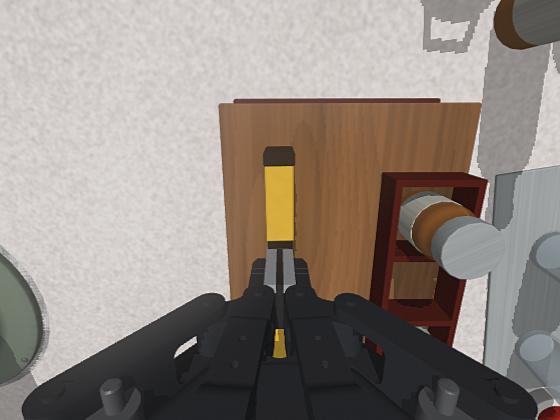

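The bubble is hidden behind the fingers from this side, because the camera looks towards +y. I'll press on the knob side instead, so the vial stays in view.

```bash
python3 g.py "0.4721 -0.0115 0.145 1.44"
```

```text
clock 28.93 pos [0.4873 0.1115 0.2007] rot [-3.141  0.     1.431] w -0.0001 F [ 0.2 -0.3  0.9] q7 -0.15
-123.9 2.1 55.7 -0.009
```

move_arm --moves "-124 2 0 -0.01;-124 2 0 -0.01;-124 2 0 -0.01;-124 2 10 -0.01;-124 2 30 -0.01;-124 2 50 -0.01;-124 2 55 -0.01;-124 2 55 -0.01;-124 2 55 -0.01;-124 2 55 -0.01"

```text
clock: 29.77
position: [0.4731, -0.011, 0.1468]
tool_rot: [3.141, -0.0, 1.445]
force: [-0.5, 1.2, 0.6]
grip_width: 0.0
```

```bash
python3 t.py wrist scene; python3 g.py "0.4721 -0.0115 0.113 1.44"; python3 - <<'E'
import cv2
i=cv2.imread('pics/t_wrist.png'); cv2.imwrite('pics/v6.png',cv2.resize(i[60:280,200:400],None,fx=2.7,fy=2.7,interpolation=cv2.INTER_CUBIC))
E
```

```text
wrist shelf slope -0.0015624145489860138 table -0.00035988728870840184 diff -0.0012025272602776116 38969 55626 x-slope -0.0006293198003897531
knob 6 [ 0.4563 -0.1232  0.0962] 0.09551356055684121 [0.004  0.0018 0.0022]
scene shelf slope -0.0012826569745132085 table 0.0006959066756749674 diff -0.001978563650188176 1506 30535 x-slope 0.000511810711939905
knob 154 [ 0.4479 -0.1407  0.1085] 0.11497685187693452 [0.0406 0.0407 0.0265]
clock 29.87 pos [ 0.4731 -0.0108  0.1467] rot [ 3.14  -0.     1.446] w -0.0001 F [ 0.2 -0.5 -0.2] q7 0.17
-0.8 -1.0 33.7 0.006
```

View pics/v6.png

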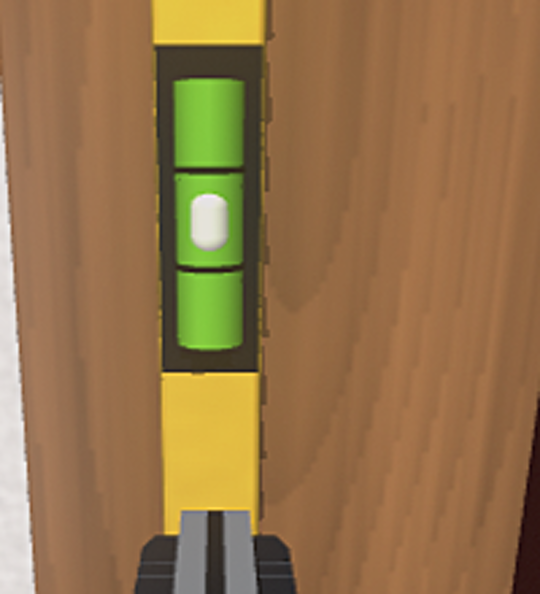

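The crop shows the bubble at rows 193–250, centred between the black lines at 169 and 268. Now I'll press straight down in steps.

move_arm --moves "-1 -1 10 0;-1 -1 20 0;-1 -1 28 0;-1 -1 33 0;-1 -1 35 0;-1 -1 36 0;-1 -1 37 0;-1 -1 38 0;-1 -1 38 0;-1 -1 38 0"

```text
clock: 30.7
position: [0.4718, -0.0124, 0.1086]
tool_rot: [3.141, -0.0, 1.445]
force: [-7.2, -2.9, 29.5]
grip_width: -0.0001
```

move_arm --moves "0 0 -0.5 0;0 0 -1 0;0 0 -1 0;0 0 -1 0;0 0 -1 0;0 0 -1 0;0 0 -1 0;0 0 -1 0;0 0 -1 0;0 0 -1 0"

```text
clock: 31.53
position: [0.4716, -0.0122, 0.1093]
tool_rot: [3.141, -0.0, 1.445]
force: [-5.1, -1.9, 20.2]
grip_width: 0.0001
```

move_arm --moves "0 -0.2 -0.5 0;0 -0.3 -0.9 0;0 -0.3 -0.9 0;0 -0.3 -0.9 0;0 -0.3 -0.9 0;0 -0.3 -0.9 0;0 -0.3 -0.9 0;0 -0.3 -0.9 0;0 -0.3 -0.9 0;0 -0.3 -0.9 0"

```text
clock: 32.37
position: [0.4713, -0.0121, 0.11]
tool_rot: [3.141, -0.0, 1.445]
force: [-2.4, -1.1, 12.6]
grip_width: -0.0003
```

```bash
python3 t.py wrist scene; python3 g.py; python3 lv.py | grep lid; python3 - <<'E'
from h import *
P=bot.grab_frame("top");save("t_top",P["frame"])
i=cv2.imread('pics/t_wrist.png');a=cv2.resize(i[20:320,200:500],(400,400))
s=cv2.imread('pics/t_scene.png');b=cv2.resize(s[170:290,80:400],(400,150)); 
cv2.imwrite('pics/v7.png',np.vstack([a,b]))
E
```

```text
wrist shelf slope 0.0026889741477335058 table -0.0007093985189786892 diff 0.003398372666712195 46996 55743 x-slope 3.716526011841339e-05
scene shelf slope 0.00402765114750786 table 0.0007070280011807292 diff 0.0033206231463271305 1525 30589 x-slope -0.005555926162718699
knob 149 [ 0.4474 -0.1419  0.1076] 0.11411889796812047 [0.0464 0.041  0.0251]
clock 32.47 pos [ 0.4713 -0.0121  0.11  ] rot [ 3.141 -0.     1.445] w 0.0002 F [-3.3 -1.9 12.4] q7 0.22
lid 197 [0.6188 0.0797 0.1538]
lid 167 [ 0.6021 -0.0586  0.154 ]
lid 196 [0.6229 0.0782 0.1531]
lid 205 [ 0.6032 -0.0582  0.1529]
```

View pics/v7.png

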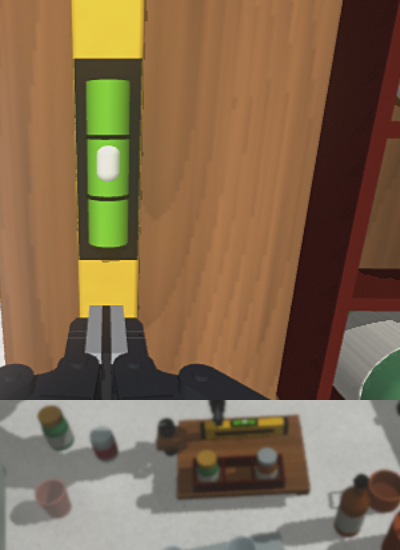

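move_arm --moves "0 -0.2 -0.3 0;0 -0.2 -0.3 0;0 -0.2 -0.3 0;0 -0.2 -0.3 0;0 -0.2 -0.3 0;0 -0.2 -0.3 0;0 -0.2 -0.3 0;0 -0.2 -0.3 0;0 -0.2 -0.3 0;0 -0.2 -0.3 0"

```text
clock: 33.45
position: [0.4712, -0.012, 0.1103]
tool_rot: [3.141, -0.0, 1.445]
force: [-2.1, -0.9, 9.7]
grip_width: 0.0001
```

move_arm --moves "0 0 0 0;0 0 0 0;0 0 0 0;0 0 0 0;0 0 0 0;0 0 0 0;0 0 0 0;0 0 0 0;0 0 0 0;0 0 0 0"

```text
clock: 34.28
position: [0.4712, -0.012, 0.1102]
tool_rot: [3.141, 0.0, 1.445]
force: [-2.5, -1.5, 9.8]
grip_width: 0.0002
```

```bash
cat > bub.py <<'E'
from h import *
P=bot.grab_frame("wrist");F=P["frame"];H=cv2.cvtColor(F,cv2.COLOR_RGB2HSV)
g=((H[...,0]>35)&(H[...,0]<75)&(H[...,1]>110)&(H[...,2]>70)).astype(np.uint8)
n,l,s,c=cv2.connectedComponentsWithStats(g); s=[tuple(x) for x in s[1:] if x[4]>100]; print(s)
x0=min(a[0] for a in s);x1=max(a[0]+a[2] for a in s);y0=min(a[1] for a in s);y1=max(a[1]+a[3] for a in s)
w=np.argwhere(((H[...,1]<50)&(H[...,2]>150))[y0:y1,x0:x1])+[y0,x0]; b=w.mean(0)[::-1]
V=H[...,2][y0:y1,(x0+x1)//2-8-4:(x0+x1)//2-8].mean(1)
dark=[y0+i for i in range(2,len(V)-2) if V[i]<.75*np.median(V)]
print("vial rows",y0,y1,"dark",dark,"bubble",b)
bp=pt(P,b); ax=np.array([.127,.992]); m=np.array([.480,.0502])
print("bubble from lvl middle along shelf y (mm)",(bp[:2]-m)@ax*1000, bp)
E
python3 bub.py; python3 t.py wrist scene
```

```text
[(np.int32(264), np.int32(79), np.int32(34), np.int32(43), np.int32(1393)), (np.int32(265), np.int32(124), np.int32(32), np.int32(44), np.int32(968)), (np.int32(266), np.int32(169), np.int32(31), np.int32(37), np.int32(1049))]
vial rows 79 206 dark [np.int32(121), np.int32(122), np.int32(123), np.int32(124), np.int32(167), np.int32(168), np.int32(169)] bubble [280.97474747 143.23484848]
bubble from lvl middle along shelf y (mm) 2.40933840787871 [0.48062636 0.05254858 0.1187872 ]
wrist shelf slope 0.001827897223307966 table -0.0007518619675774466 diff 0.0025797591908854126 46964 55690 x-slope 1.8255331759734265e-05
scene shelf slope 0.00337686701806355 table 0.0007597652937950077 diff 0.0026171017242685424 1519 30617 x-slope -0.004449560734662099
knob 147 [ 0.4473 -0.1417  0.1077] 0.11420813244689598 [0.0414 0.0409 0.0253]
```

```bash
python3 -c "
from h import *
print(bot.observe()['force'],bot.observe()['clock']);print(bot.job_done())"
```

```text
[-1.61694857 -1.47870142  9.65901664] 34.4333
the job is handed in; nothing more can be done
None
```

I finished the whole job and handed it in at 34.4 s of the 72 s allowed. `job_done` reports no verdict, so the outcome rests on the checks below.

**What I did:**
- **Jars:** jar_a (amber) stands in the hinge-end cell (cell0) and jar_b (the smaller green one) in the knob-end cell (cell2), both let go.
- **Level:** I set it lengthwise on the ledge at about (0.480, 0.050) and released it.
- **Knob:** I turned it 1.34 rad clockwise. That took the measured shelf tilt from 32.4 mrad to about −1.5 mrad with nothing pressing on it.
- **Press:** The closed fingers are pressing straight down on the knob half of the level's top, with the vial in view.

**Last checks:**

| Check | Measured | Allowed |
|---|---|---|
| Push at hand-in | 9.7 N, steady for the last second | task asks about 10 N |
| Level on shelf (push plus its own weight) | about 12.7 N (estimated) | 5.5 to 35 N |
| Shelf tilt while pressing (wrist and scene cameras agree) | 2.6 mrad | 7 mrad |
| Bubble off centre, judged by its lines | about 0.9 mm | 2.5 mm |
| Jars upright on the cell floors | lid tops at about 0.153 m | – |

**What disagreed or went off plan:**
- **Overshoot:** the first press reached about 30 N before I backed it off.
- **Give in the stand:** the shelf tips about 0.3 to 0.4 mrad per newton pressed. It eased back as I reduced the push, so the knob setting appears to have held.
- **Bubble reading:** a depth-based estimate put the bubble 2.4 mm from the level's middle. I trusted the reading against the lines instead (0.9 mm), because it fits the measured tilt (about 1.15 mm expected).

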